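Gas detector bump test: hang the carrier at the nozzle and hold the spring valve arm open

TASK

Bump-test the gas detector: hook its carrier onto the rail well off to one side of the gas nozzle (about a hand's width), slide it along without lifting it off until it hangs squarely in front of the nozzle with its inlet facing it, and let go of it. Only then swing the valve's spring-loaded arm round to its stop, and finish while still holding it there against the spring, since it flies back when released. Leave the other things on the bench where they are.

Things in the scene. Friction and masses are not known exactly. Their poses are not given: they have to be found in the camera images.
- carrier: Loose gas detector (about 0.3 kg) with a steel hook on top; starts standing upright on the bench. Origin at the centre of its underside, z up. Grey housing 40 (x) by 60 (y) by 75 mm high. Grip it by the hook's solid block: 36 (x) by 30 (y) mm, z 130 to 175 mm. Hung on the rail its origin is 60 mm above the bench, its +x face towards the rail's +x.
- hook_seat (a point): Middle of the flat underside of the hook's block, 130 mm above the carrier's origin; it rests on the rail. The hook is a C open to the carrier's +x: stem at x -18 to -12 mm, lip at x +12 to +18 mm hanging down to z 115 mm. Bring it from the rail's -x side, lip over the bar, housing (top z 75 mm) under the bar, then lower it.
- inlet (a point): Middle of the round black gas inlet on the carrier's +x face, 20 mm ahead of and 40 mm above the carrier's origin. It is level with the nozzle when the carrier hangs.
- rail: Fixed horizontal steel bar, 12 mm diameter, along the body's y axis, free from y -160 to +160 mm between two 20 mm square posts with black caps up to z 194 mm. Origin on the bench below the bar's middle; the bar's top is 190 mm above the bench. Its x axis points away from the robot to the nozzle side. Post feet 110 (x) by 30 by 8 mm.
- nozzle: Fixed gas nozzle stand beyond the rail, the mark for the carrier: foot 50 mm square, post 22 mm square and 126 mm high, nozzle pointing along -x at the rail. Origin on the bench at the post's middle, 100 mm beyond the rail's axis; axes parallel to the rail's. The carrier is in front of it when the carrier's origin has y = 0 in this frame (within 12 mm).
- nozzle_tip (a point): Open end of the nozzle, 66 mm from the post's middle along -x, 100 mm above the bench and 34 mm from the rail's axis: some 14 mm from the inlet of a carrier hanging in front of it.
- valve: Fixed steel valve housing 110 (x) by 85 (y) by 46 mm high, origin at the centre of its underside. The spring arm turns on its top about the vertical axis through the origin.
- pivot (a point): Point on the vertical turning axis of the spring arm, 64 mm above the bench (mid-height of the arm's bar).
- swing_arm: The valve's spring arm; origin on its turning axis, 52 mm above the bench, x axis along the arm. Flat bar 18 mm wide, top 68 mm above the bench, with an upright black pin near its end. At rest it points towards the robot and to the robot's right; it is swung counter-clockwise seen from above, so that the pin goes forward, away from the robot, round the right-hand side.
- pin_top (a point): Centre of the top of the arm's upright round pin: 16 mm diameter, 100 mm from the turning axis, standing from the bar up to 126 mm above the bench.
- spring_pivot (a joint): Angle of the spring arm (rad): 0 at rest, growing counter-clockwise seen from above, 1.30 at its stop. The spring pushes back with about 2 N at the pin at rest and 5.3 N at the stop, and returns the arm to 0 when released.
- gas_can: Bystander: upright aluminium can, 52 mm diameter, 130 mm high; origin at the centre of its underside.
- mouse: Bystander: black computer mouse 100 by 58 by 32 mm; origin at the centre of its underside.
- spare_detector: Bystander: a larger grey gas detector without a hook, 50 by 65 by 100 mm high; origin at the centre of its underside.
There are look-alikes about, which are no part of the job. Leave any orange look-alike of the nozzle alone.

How it is judged (in metres and radians):
On the way, in this order (a step that is already met when the one before it is completed fails the run):
1. the carrier hangs on the rail, to the side of the nozzle by more than 50 mm (height (world z) of carrier between 0.05 and 0.07 m and angle between carrier's own z axis and vertical below 0.17 rad and x of carrier in the frame of rail between -0.015 and 0.015 m and angle between the x axis of carrier and the x axis of rail, either way round below 0.35 rad and (y of carrier in the frame of nozzle above 0.05 m or y of carrier in the frame of nozzle below -0.05 m)), for 0.1 s.
2. the carrier hangs on the rail in front of the nozzle, inlet towards it, and the fingers have let go of it (height (world z) of carrier between 0.05 and 0.07 m and angle between carrier's own z axis and vertical below 0.17 rad and contact force between carrier and rail above 1 N and x of carrier in the frame of rail between -0.015 and 0.015 m and angle between the x axis of carrier and the x axis of rail, either way round below 0.35 rad and distance between inlet and nozzle_tip below 0.035 m and contact force between the fingers and carrier below 0.05 N and y of carrier in the frame of nozzle between -0.012 and 0.012 m), for 0.3 s.
At the end, for the whole second after the job is handed in: Carrier hanging by its hook (50-70 mm above the bench, within 10 degrees of upright), within 12 mm of straight before the nozzle, inlet within 35 mm of its tip, untouched by the fingers; the fingers hold the spring arm with over 2 N, its joint above 1.24 (stop at 1.30) (all of step 2 and value of joint spring_pivot above 1.24 rad and contact force between the fingers and swing_arm above 2 N); the arm keeps its last pose, push and grip.
It fails at once if the valve arm is swung (beyond 0.5 rad) while the carrier is not hanging in front of the nozzle (value of joint spring_pivot above 0.5 rad and not (height (world z) of carrier between 0.045 and 0.075 m and y of carrier in the frame of nozzle between -0.02 and 0.02 m and x of carrier in the frame of rail between -0.03 and 0.03 m)).
It fails at once if the carrier is lifted off or lowered onto the rail in front of the nozzle instead of being slid there (height (world z) of carrier above 0.078 m and y of carrier in the frame of nozzle between -0.03 and 0.03 m and x of carrier in the frame of rail between -0.02 and 0.02 m).
It fails at once if the gas can is disturbed (moved more than 30 mm) (distance of gas_can from where it was at the start of the episode above 0.03 m).
It fails at once if the mouse is disturbed (moved more than 30 mm) (distance of mouse from where it was at the start of the episode above 0.03 m).
It fails at once if the spare detector is disturbed (moved more than 30 mm) (distance of spare_detector from where it was at the start of the episode above 0.03 m).
It also fails if it takes over 61 s, if anything falls off the work surface, if the arm or the gripper's body presses on something with over 40 N, if the wrist force passes 120 N, or if a joint passes its speed limit or range.

ROBOT

A 6-joint arm with a two-finger parallel gripper is mounted at the origin on the work surface. World frame = base frame: x ahead of the robot, y to its left, z up, the work surface at z = 0. Lengths are in m, angles in degrees, forces in N, time in s.
With the tool pointing down it reaches from about 0.375 to 0.9 m from the base axis. Payload 3.1 kg.
Tool frame: the origin (TCP) lies on the centre line of the jaws, within the pads' length; the fingertips stand 22 mm ahead of it and the grasp point (between the pads) lies 3 mm ahead of it; z points along the fingers, y is the line along which they close (so a half turn about z gives the same grasp; the last joint's range is limited). The gripper opens to 87 mm and grips with 3 to 60 N. Pads are 19 mm wide; open, the fingers measure 117 mm over their backs; the gripper's body (75 mm by 190 mm) begins 51 mm behind the grasp point.
Start: joints at [54.345, 30.224, 82.088, -0, 67.689, -10.227], TCP at [0.268, 0.564, 0.245] pointing down, gripper open.
Joint ranges: [-176.69, 176.69], [-43.24, 126.21], [12.49, 139.97], [-82, 262], [0, 151.66], [-163.58, 163.58]. Speed limits (degrees/s): [159.86, 159.86, 180, 180, 180, 180].

INTERFACE

Orientations are given as a 3x3 rotation matrix whose columns are the frame's x, y, z axes.
In Python, from rig import * gives the robot as it stands.
- The arm moves only by the shell command python3 -m jog 'ROWS'. ROWS is text: rows parted by semicolons, each of 7 numbers parted by spaces: the shift along the tool's x, y, z in mm, then the turn, a rotation vector about the tool's x, y, z in rad, then the finger opening in mm, from 0 to 87. In form: tx ty tz ax ay az fingers; .... A call has 1 to 12 rows; each row shifts and turns the commanded pose from where the row before left it, along the tool's axes as they then stand; what a row does not reach is not made up. A row lasts 1/8 s, in which the tool goes at most 62.5 mm and 10.7 degrees, less where a joint would pass 70% of its speed; a pose out of reach is approached as far as the arm can. A call with a gripper value outside its range is refused whole. The fingers move at their own pace and stop on an object; the grip force is fixed at half the most. Time passes only in rows, so rows that do not move let the fingers close. It gives the time, the measured TCP pose, the force, the opening and the grip force at its end, in the units of the state.
- read_state(): the state, without advancing time (a new reading comes with each control period).
- capture(name): name is "side" or "top" or "wrist"; returns a dict with "color" (400x640x3 uint8, red, green, blue), "camera_matrix" (3x3 intrinsics, pixels), "R" (3x3) and "t" (3): a world point X has camera coordinates R X + t. Camera axes: x right, y down, z forward; pixel columns grow to the right and rows downward; lengths in m; the calibration is good to about 2 mm. A picture is of the moment at which its call begins. There is no depth.
- hand_in(): hands the job in; it is judged then, once.
Trained networks look in the newest picture that a camera, given by its name, has taken for a name from the list of things; names that differ only in an ending like _2 or _b are one class to them, and where a whole thing is asked for, a point or a joint stands for the part that bears it (a point fixed in the world has none). Each returns a list of dicts, best first, with "conf" (0 to 1); they miss things now and then, are a little off and sometimes report something else, mostly with a low value. They report only what shows in the picture. A call takes as long as a camera call. They do not tell look-alikes from the thing itself.
- find_in(camera, target): "at" ([x, y, z] in m, in world coordinates, good to about 4 mm: the middle of the surface that is visible of it).
- trace(camera, target): "pixels" (400x640 bool, what is visible of it).
- place_of(camera, target): "at" ([x, y, z] in m, in world coordinates, good to about 4 mm: a listed point, or the origin of a listed thing).
The state is a dict: "time_s": time; "joint_positions": joint angles; "qvel": joint speeds; "tau": joint torques, N m; "position": TCP position; "tcp_rot": TCP orientation; "force": force on the tool from outside, world axes, zero at the start; "moment": the same for the moment, N m; "opening": opening from 0.0 (shut) to 1.0 (fully open); "grasp_force": force on a finger pad.
Only numpy, scipy, OpenCV 4.12 (cv2) and the standard library are available. Lean on these libraries where they do the work, as an engineer would, in place of code of your own. Each camera call takes 0.05 s, during which the arm holds its last target. There are 200 camera calls.

## Working session

There is one attempt and no reset: what is moved stays moved. The work goes in short steps, Python scripts to look and compute and a shell command to move; the robot and the scene stay as the last step left them, time stands still between calls to the robot, and variables do not carry over. Pictures are saved under pics/ and viewed, at most 10 in all, crops included, and the job is handed in when it is done.

```bash
mkdir -p pics; cat > h.py <<'E'
from rig import *
import numpy as np, cv2
def snap(c,n):
    d=capture(c); cv2.imwrite(f'pics/{n}.png',d['color'][:,:,::-1]); return d
def proj(d,X):
    p=d['camera_matrix']@(d['R']@np.array(X,float)+d['t']); return (p[:2]/p[2]).round(1)
def tri(obs): # list of (d,uv)
    A=[];b=[]
    for d,(u,v) in obs:
        P=d['camera_matrix']@np.c_[d['R'],d['t']]
        for r in (P[0]-u*P[2],P[1]-v*P[2]): A.append(r[:3]);b.append(-r[3])
    return np.linalg.lstsq(np.array(A),np.array(b),rcond=None)[0]
E
python3 - <<'E'
from h import *
np.set_printoptions(precision=4,suppress=True)
for c in ('top','side'):
    d=snap(c,c+'0')
    for n in ['carrier','hook_seat','inlet','rail','nozzle','nozzle_tip','valve','pivot','swing_arm','pin_top','gas_can','mouse','spare_detector']:
        print(c,n,[(np.round(x['at'],3).tolist(),round(x['conf'],2),proj(d,x['at']).tolist()) for x in place_of(c,n)[:4]])
s=read_state();print(s['time_s'],s['tcp_rot'])
E
```

```text
top carrier [([0.474, 0.026, -0.002], 0.96, [314.9, 259.3])]
top hook_seat [([0.475, 0.027, 0.132], 0.84, [313.9, 256.6])]
top inlet [([0.49, 0.031, 0.04], 0.88, [312.7, 252.0])]
top rail [([0.431, -0.374, 0.002], 0.49, [478.0, 277.1])]
top nozzle [([0.663, 0.109, -0.002], 0.93, [282.2, 184.5]), ([0.728, 0.402, 0.002], 0.69, [167.3, 159.2]), ([0.514, -0.198, 0.052], 0.37, [408.6, 241.7])]
top nozzle_tip [([0.664, 0.406, 0.097], 0.93, [152.5, 176.4]), ([0.596, 0.11, 0.103], 0.65, [278.2, 204.7]), ([0.442, -0.268, 0.132], 0.37, [447.5, 271.7])]
top valve [([0.514, -0.197, 0.005], 0.91, [404.8, 243.2])]
top pivot [([0.513, -0.195, 0.064], 0.88, [408.3, 241.8])]
top swing_arm [([0.515, -0.2, 0.051], 0.62, [409.3, 241.3])]
top pin_top [([0.442, -0.267, 0.131], 0.71, [446.9, 271.4]), ([0.598, 0.111, 0.105], 0.71, [277.7, 203.5])]
top gas_can [([0.768, -0.063, -0.0], 0.69, [349.5, 144.2])]
top mouse [([0.432, -0.374, -0.0], 0.58, [477.4, 276.4])]
top spare_detector [([0.401, 0.326, -0.002], 0.74, [192.9, 289.3]), ([0.492, 0.032, 0.039], 0.63, [312.1, 251.2])]
side carrier [([0.47, 0.025, 0.
[... 386 characters left out ...]
72, [259.8, 208.7])]
side nozzle_tip [([0.666, 0.411, 0.098], 0.85, [256.0, 355.6]), ([0.596, 0.112, 0.106], 0.83, [313.3, 228.8])]
side valve []
side pivot []
side swing_arm [([0.517, -0.2, 0.051], 0.8, [349.6, 169.5])]
side pin_top [([0.444, -0.274, 0.126], 0.87, [375.7, 135.5]), ([0.516, -0.198, 0.065], 0.66, [350.1, 165.9])]
side gas_can [([0.768, -0.064, -0.001], 0.59, [259.4, 208.2])]
side mouse [([0.437, -0.374, -0.003], 0.64, [372.8, 153.3]), ([0.401, 0.323, -0.0], 0.37, [402.0, 347.3])]
side spare_detector [([0.401, 0.323, 0.001], 0.85, [402.1, 346.7]), ([0.517, -0.2, 0.066], 0.68, [349.8, 165.3])]
1.4 [[-0.9031  0.4294 -0.    ]
 [ 0.4294  0.9031  0.    ]
 [ 0.      0.     -1.    ]]
```

View pics/top0.png

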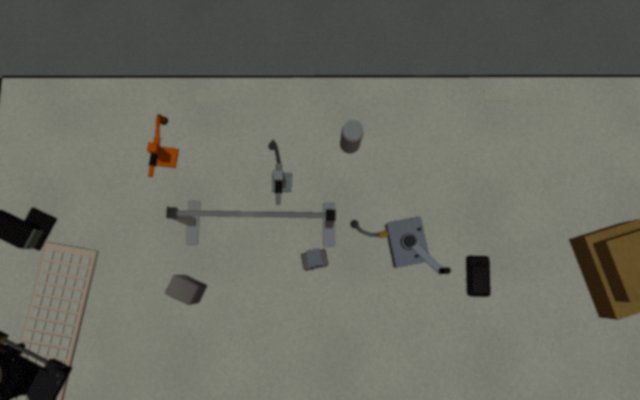

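View pics/side0.png

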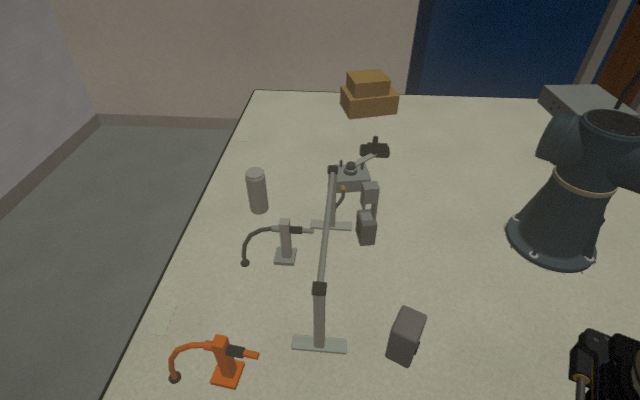

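Top view: the rail's caps are at (172,212) and (331,215), the grey nozzle tip is at (278,204), the carrier is at (315,259) and the valve pin is at (446,271). The orange look-alike is at (155,158). Side view: the caps are at (319,288) and (333,169). Next I measure the rail and the yaws.

```bash
python3 - <<'E'
from h import *
np.set_printoptions(precision=4,suppress=True)
t=capture('top');s=capture('side')
print(tri([(t,(172,212)),(s,(319,287))]),tri([(t,(331,214)),(s,(333,168))]))
for c,d in (('top',t),('side',s)):
    for n in ('rail','carrier','nozzle','valve'):
        for x in trace(c,n)[:2]:
            m=x['pixels'].astype(np.uint8); ys,xs=np.nonzero(m); print(c,n,round(x['conf'],2),xs.min(),xs.max(),ys.min(),ys.max(),cv2.minAreaRect(np.c_[xs,ys].astype(np.float32)))
st=read_state(); R=st['tcp_rot'];p=np.array(st['position'])
print(p, 'delta in tool', np.array(R).T@(np.array([.44,.03,.33])-p)*1000)
E
```

```text
[0.5667 0.3297 0.1888] [ 0.5615 -0.0104  0.1901]
top rail 0.96 167 335 200 245 ((250.98782348632812, 222.3403778076172), (168.37364196777344, 43.16938018798828), 0.8303154110908508)
top carrier 0.97 302 327 248 269 ((314.441162109375, 258.23529052734375), (19.523744583129883, 24.40467643737793), 77.47119140625)
top carrier 0.47 166 206 274 304 ((185.9486083984375, 288.6130065917969), (36.0008544921875, 26.317867279052734), 24.443954467773438)
top nozzle 0.7 269 290 140 203 ((280.5491638183594, 171.04100036621094), (63.375022888183594, 18.46929168701172), 84.80557250976562)
top nozzle 0.7 147 178 114 176 ((162.05484008789062, 144.43560791015625), (61.3240852355957, 30.901277542114258), 85.42607879638672)
top valve 0.63 352 451 216 274 ((406.4296875, 240.94393920898438), (105.78901672363281, 53.23461151123047), 44.274776458740234)
top valve 0.43 403 450 233 273 ((425.2378234863281, 254.96177673339844), (56.81661605834961, 12.95538330078125), 42.58049392700195)
side rail 0.62 291 351 165 353 ((322.0814208984375, 258.4632568359375), (55.27579879760742, 187.80984497070312), 2.2906100749969482)
side carrier 0.57 355 379 181 245 ((366.6326904296875, 212.8974609375), (21.24034881591797, 65.01739501953125), 4.289153575897217)
side nozzle 0.97 167 258 334 388 ((212.45933532714844, 359.9795837402344), (90.08386993408203, 52.87825012207031), 4.844000339508057)
side valve 0.68 335 377 136 206 ((356.0199890136719, 170.86001586914062), (34.59999465942383, 74.19998931884766), 53.13010025024414)
[0.2683 0.5645 0.2446] delta in tool [-384.5412 -408.9669  -85.44  ]
```

```bash
python3 -m jog '-42 -40 -8.5 0 0 0 87;-42 -40 -8.5 0 0 0 87;-42 -40 -8.5 0 0 0 87;-42 -40 -8.5 0 0 0 87;-42 -40 -8.5 0 0 0 87;-42 -40 -8.5 0 0 0 87;-42 -40 -8.5 0 0 0 87;-42 -40 -8.5 0 0 0 87;-42 -40 -8.5 0 0 0 87;-37 -38 -8.5 0 0 0 87'
python3 -m jog '0 0 0 0 0 -0.17 87;0 0 0 0 0 -0.17 87;0 0 0 0 0 -0.17 87;0 0 0 0 0 -0.17 87;0 0 0 0 0 0 87'
cat > look.py <<'E'
from h import *
import sys
np.set_printoptions(precision=4,suppress=True)
d=snap('wrist',sys.argv[1]); st=read_state(); R=np.array(st['tcp_rot']);p=np.array(st['position'])
print(st['time_s'],p,R.round(3).tolist(),st['opening'],st['joint_positions'])
for n in sys.argv[2:]:
    print(n,[(np.round(x['at'],4).tolist(),round(x['conf'],2),proj(d,x['at']).tolist()) for x in place_of('wrist',n)[:3]])
    for x in trace('wrist',n)[:1]:
        ys,xs=np.nonzero(x['pixels']);
        if len(xs): print('  trace',round(x['conf'],2),xs.min(),xs.max(),ys.min(),ys.max())
print('cam',-d['R'].T@d['t'])
E
python3 look.py w1 carrier hook_seat inlet
```

```text
time_s: 3.15
position: [0.4729, 0.0248, 0.3301]
tcp_rot: [[-0.903, 0.43, 0.001], [0.43, 0.903, -0.0], [-0.001, 0.0, -1.0]]
force: [0.9, -0.1, 0.3]
opening: 0.999
grasp_force: 0.0
time_s: 3.78
position: [0.4722, 0.0268, 0.3297]
tcp_rot: [[-0.973, -0.232, 0.0], [-0.232, 0.973, -0.0], [-0.0, -0.0, -1.0]]
force: [0.5, 0.2, 0.3]
opening: 1.001
grasp_force: 0.0
3.825 [0.4722 0.0268 0.3296] [[-0.973, -0.231, 0.0], [-0.231, 0.973, 0.0], [-0.0, -0.0, -1.0]] 1.000689470074205 [ -10.323    12.4175   96.5722    0.004    71.001  -113.6867]
carrier [([0.4715, 0.027, 0.0013], 0.71, [322.2, 155.5])]
  trace 0.58 297 345 142 206
hook_seat [([0.4703, 0.0283, 0.1374], 0.93, [323.8, 177.8])]
  trace 0.84 296 346 141 207
inlet []
  trace 0.97 297 345 141 206
cam [0.3905 0.0072 0.4691]
```

View wrist.

```bash
python3 -c "
import cv2;i=cv2.imread('pics/w1.png');cv2.imwrite('pics/w1c.png',cv2.resize(i[100:260,220:420],None,fx=3.5,fy=3.5,interpolation=3))"
```

```text
(no output)
```

View pics/w1c.png

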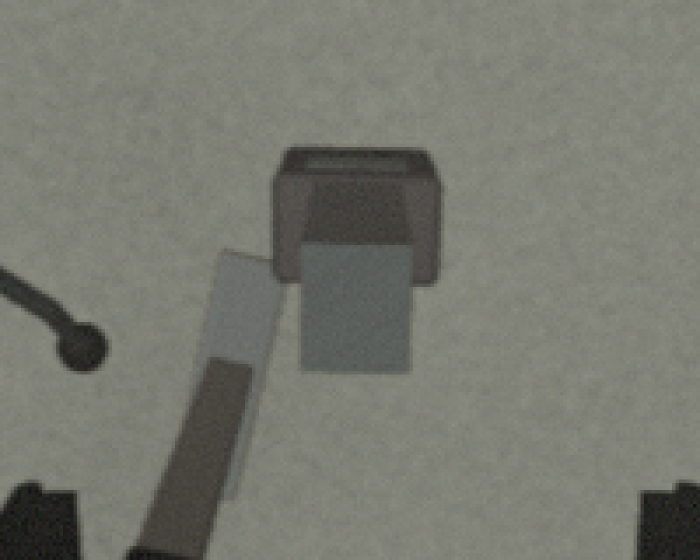

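The wrist crop shows the hook block square to the image at cols 306–338, rows 169–206, so the yaw matches. The right post and its foot are at lower left, clear of the carrier.

```bash
python3 - <<'E'
from h import *
np.set_printoptions(precision=4,suppress=True)
d=capture('wrist');K=d['camera_matrix']
def ray(uv,z):
    r=d['R'].T@np.linalg.inv(K)@np.array([*uv,1]);c=-d['R'].T@d['t'];return c+r*(z-c[2])/r[2]
for uv in [(306,169.4),(337.7,169.4),(306,206.3),(337.7,206.3),(321.9,187.9)]: print(ray(uv,.175))
t=capture('top');
h=place_of('top','hook_seat')[0]['at'];hw=place_of('wrist','hook_seat')[0]['at']
print(h,hw,tri([(d,proj(d,hw)),(t,proj(t,h))]))
E
```

```text
[0.4573 0.0082 0.175 ]
[0.4505 0.0364 0.175 ]
[0.4921 0.016  0.175 ]
[0.4851 0.0452 0.175 ]
[0.471  0.0264 0.175 ]
[0.4317, -0.3711, -0.0019] [0.4712, 0.0287, 0.1351] [ 0.3864 -0.0767  0.8837]
```

```bash
python3 -m jog '1 0 50 0 0 0 87;0 0 50 0 0 0 87;0 0 40 0 0 0 87;0 0 20 0 0 0 87;0 0 10 0 0 0 87;0 0 0 0 0 0 87;0 0 0 0 0 0 25;0 0 0 0 0 0 20;0 0 0 0 0 0 20;0 0 0 0 0 0 20;0 0 0 0 0 0 20;0 0 0 0 0 0 20'
```

```text
time_s: 5.82
position: [0.4713, 0.0266, 0.1596]
tcp_rot: [[-0.972, -0.234, 0.0], [-0.234, 0.972, -0.0], [-0.0, -0.0, -1.0]]
force: [-0.4, 0.6, -0.2]
opening: 0.398
grasp_force: 0.0
```

```bash
python3 -m jog '0 0 0 0 0 0 20;0 0 0 0 0 0 20;0 0 0 0 0 0 20;0 0 -10 0 0 0 20;0 0 -30 0 0 0 20;0 0 -30 0 0 0 20;0 0 -18 0 0 0.08 20;0 0 0 0 0 0.085 20;0 0 0 0 0 0.085 20;0 0 0 0 0 0 20'
python3 look.py w2 carrier hook_seat
```

```text
time_s: 7.08
position: [0.4709, 0.0267, 0.2479]
tcp_rot: [[-1.0, 0.013, -0.0], [0.013, 1.0, 0.0], [0.0, 0.0, -1.0]]
force: [-0.5, 0.4, -1.3]
opening: 0.344
grasp_force: 29.8
7.125 [0.4709 0.0267 0.2478] [[-1.0, 0.012, -0.0], [0.012, 1.0, 0.0], [0.0, 0.0, -1.0]] 0.3439291026487351 [-10.3696  18.2038 103.2103  -0.0026  58.5999 -99.6647]
carrier [([0.4716, 0.0271, 0.0885], 0.78, [322.4, 188.7])]
  trace 0.96 281 362 168 328
hook_seat [([0.4703, 0.0302, 0.2215], 0.58, [328.2, 251.2]), ([0.4686, 0.0259, 0.0899], 0.23, [321.1, 186.0])]
  trace 0.67 281 362 168 329
cam [0.3869 0.0278 0.3874]
```

```bash
python3 -m jog '0 40 0 0 0 0 20;0 50 0 0 0 0 20;0 50 0 0 0 0 20;0 34 0 0 0 0 20;0 0 0 0 0 0 20'
python3 look.py w3 carrier hook_seat nozzle nozzle_tip rail
python3 - <<'E'
from h import *
t=capture('top')
for c in('top','side'):
    if c=='side':capture(c)
    for n in('nozzle','nozzle_tip','carrier'):print(c,n,[(np.round(x['at'],3).tolist(),round(x['conf'],2)) for x in place_of(c,n)[:3]])
E
```

```text
time_s: 7.95
position: [0.4734, 0.2027, 0.2474]
tcp_rot: [[-1.0, 0.01, 0.0], [0.01, 1.0, 0.0], [-0.0, 0.0, -1.0]]
force: [-0.3, -1.3, -2.4]
opening: 0.343
grasp_force: 29.9
8.0 [0.4733 0.2013 0.2473] [[-1.0, 0.011, -0.001], [0.011, 1.0, -0.001], [0.001, -0.001, -1.0]] 0.34412553269879703 [ 10.5962  21.5378  97.599   -0.035   60.8988 -78.7697]
carrier []
  trace 0.81 281 363 168 329
hook_seat [([0.4741, 0.2045, 0.2248], 0.89, [325.3, 256.4]), ([0.7659, -0.0661, -0.003], 0.16, [142.8, 362.9])]
  trace 0.73 280 362 167 329
nozzle []
nozzle_tip []
  trace 0.43 123 139 354 366
rail []
  trace 0.91 78 514 197 348
cam [0.3895 0.2034 0.3869]
top nozzle [([0.73, 0.402, -0.001], 0.63), ([0.66, 0.108, 0.0], 0.59)]
top nozzle_tip [([0.596, 0.11, 0.105], 0.83), ([0.667, 0.409, 0.097], 0.72)]
top carrier []
side nozzle [([0.665, 0.108, -0.001], 0.95), ([0.728, 0.403, 0.003], 0.95), ([0.473, 0.198, 0.083], 0.56)]
side nozzle_tip [([0.594, 0.113, 0.103], 0.8), ([0.66, 0.412, 0.098], 0.63)]
side carrier [([0.472, 0.199, 0.086], 0.68)]
```

View pics/w3.png

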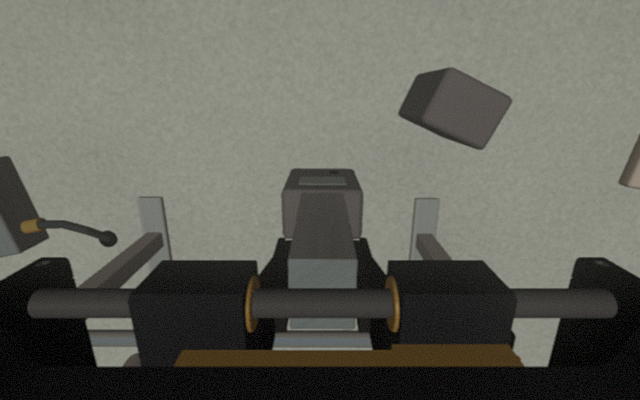

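Wrist view: the carrier is held square, with its block at cols 289–357. The bar shows behind it at about rows 332–347, and the spare detector is at (455,108), clear. I measure the bar's x from here.

```bash
python3 - <<'E'
from h import *
np.set_printoptions(precision=4,suppress=True)
d=capture('wrist');K=d['camera_matrix'];g=d['color'].mean(2)
def ray(uv,z):
    r=d['R'].T@np.linalg.inv(K)@np.array([*uv,1]);c=-d['R'].T@d['t'];return c+r*(z-c[2])/r[2]
for a,b in((100,125),(275,285),(360,368),(530,545)): print(a,g[325:360,a:b].mean(1).round(0).astype(int).tolist())
for v in (331.5,346.5): print(v,ray((280,v),.184),ray((110,v),.184),ray((540,v),.184))
m=trace('wrist','rail')[0]['pixels']
for u in(110,120,280,365,540):print(u,np.nonzero(m[:,u])[0][[0,-1]] if m[:,u].any() else 0)
E
```

```text
100 [136, 136, 137, 136, 118, 69, 51, 65, 77, 83, 87, 92, 96, 99, 100, 101, 100, 100, 98, 97, 93, 101, 130, 137, 136, 138, 137, 137, 137, 136, 137, 137, 137, 137, 137]
275 [29, 29, 28, 27, 27, 24, 32, 48, 71, 82, 84, 90, 95, 99, 102, 103, 102, 101, 98, 98, 93, 101, 130, 139, 133, 84, 49, 51, 51, 51, 51, 52, 52, 51, 50]
360 [30, 30, 29, 27, 28, 25, 30, 52, 72, 83, 87, 91, 97, 99, 101, 102, 101, 100, 98, 97, 93, 102, 133, 140, 132, 84, 49, 49, 52, 52, 50, 51, 51, 50, 51]
530 [136, 136, 136, 136, 136, 135, 135, 136, 136, 136, 137, 137, 136, 136, 136, 137, 137, 136, 135, 134, 134, 134, 136, 138, 138, 137, 136, 137, 136, 136, 135, 137, 137, 138, 138]
331.5 [0.5575 0.1681 0.184 ] [0.5557 0.0413 0.184 ] [0.5603 0.3621 0.184 ]
346.5 [0.5712 0.1674 0.184 ] [0.5693 0.0384 0.184 ] [0.5741 0.3647 0.184 ]
110 [263 345]
120 [255 346]
280 [332 345]
365 [333 345]
540 0
```

```bash
python3 -m jog '-30 0 0 0 0 0 20;-30 0 0 0 0 0 20;-20 0 0 0 0 0 20;-11 0 0 0 0 0 20;0 0 0 0 0 0 20;0 0 0 0 0 0 20'
python3 - <<'E'
from h import *
for c in('side','wrist','top'):
    snap(c,c+'4')
    for n in('carrier','hook_seat','inlet'):print(c,n,[(np.round(x['at'],3).tolist(),round(x['conf'],2)) for x in place_of(c,n)[:2]])
i=cv2.imread('pics/side4.png');cv2.imwrite('pics/side4c.png',cv2.resize(i[130:360,250:430],None,fx=3.3,fy=2.6,interpolation=3))
E
```

```text
time_s: 9.75
position: [0.5635, 0.1994, 0.2473]
tcp_rot: [[-1.0, 0.014, -0.002], [0.014, 1.0, -0.0], [0.002, -0.0, -1.0]]
force: [-0.1, 0.1, -3.5]
opening: 0.341
grasp_force: 30.0
side carrier [([0.559, 0.196, 0.088], 0.86), ([0.519, -0.199, 0.048], 0.64)]
side hook_seat [([0.561, 0.198, 0.219], 0.82)]
side inlet [([0.587, 0.204, 0.125], 0.65)]
wrist carrier [([0.564, 0.198, 0.089], 0.76)]
wrist hook_seat [([0.562, 0.204, 0.223], 0.93)]
wrist inlet [([0.664, 0.106, -0.001], 0.73)]
top carrier [([0.564, 0.199, 0.088], 0.48)]
top hook_seat []
top inlet []
```

View pics/side4c.png

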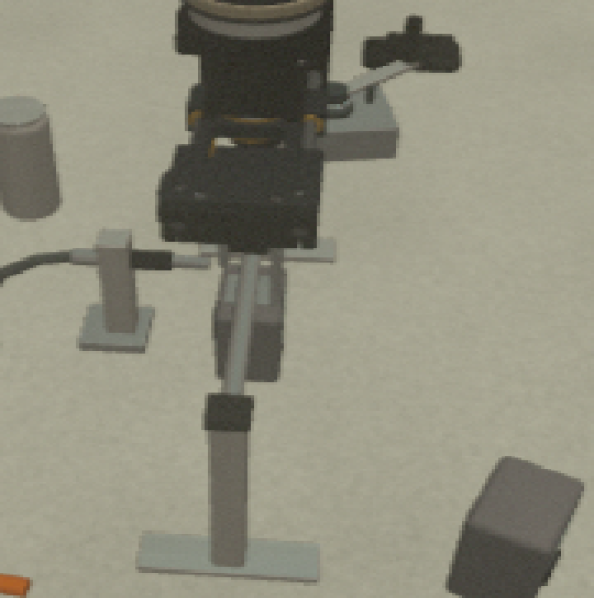

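The side crop shows the hook straddling the bar, with the housing below it and no snag. Lower it now.

```bash
python3 -m jog '0 0 10 0 0 0 20;0 0 8 0 0 0 20;0 0 4 0 0 0 20;0 0 2 0 0 0 20;0 0 2 0 0 0 20;0 0 1 0 0 0 20;0 0 0 0 0 0 20'
```

```text
time_s: 11.22
position: [0.5647, 0.1993, 0.2206]
tcp_rot: [[-1.0, 0.014, 0.0], [0.014, 1.0, 0.0], [-0.0, 0.0, -1.0]]
force: [0.4, -0.2, -2.6]
opening: 0.341
grasp_force: 30.0
```

```bash
python3 -m jog '0 0 1 0 0 0 20;0 0 0.7 0 0 0 20;0 0 0 0 0 0 20;0 0 0 0 0 0 20'
```

```text
time_s: 11.72
position: [0.5648, 0.1993, 0.2195]
tcp_rot: [[-1.0, 0.014, 0.001], [0.014, 1.0, 0.0], [-0.001, 0.0, -1.0]]
force: [-1.7, -0.7, 3.2]
opening: 0.342
grasp_force: 30.0
```

```bash
python3 -m jog '0 -6 0 0 0 0 20;0 -10 0 0 0 0 20;0 -12 0 0 0 0 20;0 -12 0 0 0 0 20;0 -12 0 0 0 0 20;0 -12 0 0 0 0 20;0 -12 0 0 0 0 20;0 -8 0 0 0 0 20;0 -5 0 0 0 0 20;0 0 0 0 0 0 20;0 0 0 0 0 0 20'
python3 - <<'E'
from h import *
for c in('side','wrist','top'):
    d=snap(c,c+'5')
    for n in('carrier','hook_seat','inlet','nozzle','nozzle_tip'):print(c,n,[(np.round(x['at'],4).tolist(),round(x['conf'],2)) for x in place_of(c,n)[:2]])
E
```

```text
time_s: 13.1
position: [0.5639, 0.109, 0.2195]
tcp_rot: [[-1.0, 0.014, 0.001], [0.014, 1.0, -0.001], [-0.001, -0.001, -1.0]]
force: [-0.5, 1.5, 5.5]
opening: 0.34
grasp_force: 30.0
side carrier [([0.5607, 0.1068, 0.0571], 0.69), ([0.4342, -0.3741, -0.0028], 0.3)]
side hook_seat [([0.565, 0.1094, 0.1933], 0.93)]
side inlet [([0.5869, 0.1099, 0.0974], 0.96), ([0.4005, 0.326, -0.0018], 0.4)]
side nozzle [([0.7305, 0.4009, 0.0019], 0.84), ([0.6669, 0.1082, -0.0012], 0.71)]
side nozzle_tip [([0.5933, 0.1085, 0.1025], 0.78), ([0.663, 0.4078, 0.0962], 0.59)]
wrist carrier [([0.5642, 0.1089, 0.0658], 0.72)]
wrist hook_seat [([0.5614, 0.1104, 0.195], 0.69)]
wrist inlet []
wrist nozzle [([0.7312, 0.402, -0.0036], 0.79), ([0.5654, 0.1052, 0.0628], 0.64)]
wrist nozzle_tip []
top carrier [([0.5639, 0.1054, 0.0628], 0.64)]
top hook_seat [([0.5671, 0.1124, 0.1912], 0.53)]
top inlet []
top nozzle [([0.7323, 0.4028, -0.0003], 0.57)]
top nozzle_tip [([0.6666, 0.4106, 0.097], 0.63)]
```

```bash
python3 -m jog '0 0 0 0 0 0 45;0 0 0 0 0 0 60;0 0 0 0 0 0 60;0 0 0 0 0 0 60;0 0 0 0 0 0 60;0 0 -5 0 0 0 60;0 0 -15 0 0 0 60;0 0 -30 0 0 0 60;0 0 -40 0 0 0 60;0 0 -40 0 0 0 60;0 0 0 0 0 0 60'
python3 - <<'E'
from h import *
for c in('side','wrist','top'):
    d=snap(c,c+'6')
    for n in('carrier','hook_seat','inlet','nozzle','nozzle_tip','pin_top','pivot'):print(c,n,[(np.round(x['at'],4).tolist(),round(x['conf'],2)) for x in place_of(c,n)[:2]])
a=cv2.imread('pics/side6.png')[130:290,240:440];b=cv2.imread('pics/wrist6.png')
cv2.imwrite('pics/c6.png',np.vstack([cv2.resize(a,(400,320)),cv2.resize(b,(400,250))]))
E
```

```text
time_s: 15.38
position: [0.5656, 0.1104, 0.3541]
tcp_rot: [[-1.0, 0.014, 0.01], [0.014, 1.0, -0.0], [-0.01, 0.0, -1.0]]
force: [0.9, -0.3, 0.1]
opening: 0.689
grasp_force: 0.0
side carrier [([0.5609, 0.1049, 0.0578], 0.71), ([0.5969, 0.1119, 0.1056], 0.61)]
side hook_seat [([0.6638, 0.1076, 0.0016], 0.67), ([0.5631, 0.1071, 0.1914], 0.61)]
side inlet [([0.587, 0.1141, 0.0977], 0.97)]
side nozzle [([0.6649, 0.1058, -0.0043], 0.67), ([0.73, 0.3991, -0.0002], 0.6)]
side nozzle_tip [([0.6631, 0.4092, 0.0988], 0.7), ([0.598, 0.11, 0.1034], 0.65)]
side pin_top [([0.4449, -0.2723, 0.1268], 0.51)]
side pivot [([0.5169, -0.2024, 0.0639], 0.78)]
wrist carrier [([0.5638, 0.1076, 0.0636], 0.68), ([0.5146, -0.1974, 0.0675], 0.64)]
wrist hook_seat [([0.5644, 0.11, 0.195], 0.89), ([0.5132, -0.1995, 0.0674], 0.6)]
wrist inlet [([0.5645, 0.1076, 0.0621], 0.16)]
wrist nozzle [([0.7281, 0.403, -0.0065], 0.8), ([0.666, 0.1052, 0.0022], 0.71)]
wrist nozzle_tip [([0.661, 0.4111, 0.0959], 0.84)]
wrist pin_top [([0.5651, 0.1096, 0.0625], 0.63)]
wrist pivot [([0.5151, -0.1977, 0.0677], 0.73), ([0.4011, 0.3263, -0.0006], 0.72)]
top carrier [([0.5632, 0.1105, 0.0615], 0.54)]
top hook_seat [([0.5683, 0.114, 0.1896], 0.49)]
top inlet [([0.5838, 0.1092, 0.0977], 0.68)]
top nozzle [([0.727, 0.3986, 0.0013], 0.91)]
top nozzle_tip [([0.6659, 0.409, 0.0979], 0.97)]
top pin_top [([0.443, -0.2693, 0.1306], 0.58)]
top pivot [([0.5151, -0.1926, 0.0641], 0.88)]
```

View pics/c6.png

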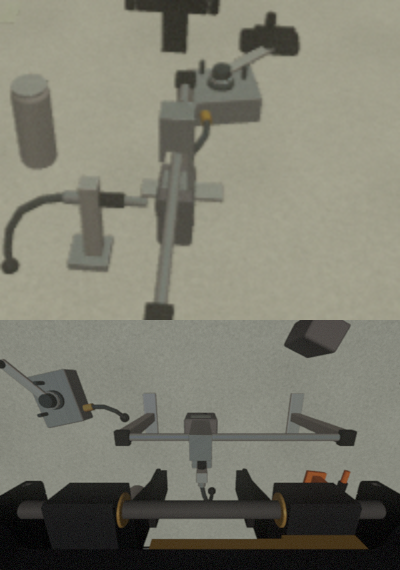

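The carrier hangs upright, square before the nozzle (TCP y 0.110, nozzle y about 0.110), and the fingers are clear of it. Next I go above the valve pin and turn the tool so it closes along the arc's tangent.

```bash
python3 -m jog '14 -47 0 0 0 0 60;15 -48 0 0 0 0 60;15 -48 0 0 0 0 60;15 -48 0 0 0 0 60;15 -48 0 0 0 0 60;15 -48 0 0 0 0 60;14 -48 0 0 0 0 60;14 -47 0 0 0 0 60'
python3 -m jog '0 0 5 0 0 0.18 60;0 0 10 0 0 0.18 60;0 0 10 0 0 0.18 60;0 0 10 0 0 0.18 60;0 0 10 0 0 0.18 60;0 0 10 0 0 0.18 60;0 0 10 0 0 0.18 60;0 0 10 0 0 0.18 60;0 0 10 0 0 0.18 60;0 0 10 0 0 0.18 60;0 0 5 0 0 0.18 60;0 0 0 0 0 0.18 60'
python3 -m jog '0 0 0 0 0 0.17 60;0 0 0 0 0 0 60'
python3 look.py w7 pin_top pivot swing_arm carrier
```

```text
time_s: 17.58
position: [0.4405, -0.2716, 0.3491]
tcp_rot: [[-1.0, 0.014, 0.001], [0.014, 1.0, -0.0], [-0.001, -0.0, -1.0]]
force: [0.7, 0.3, 0.6]
opening: 0.69
grasp_force: 0.0
time_s: 19.08
position: [0.441, -0.2699, 0.2484]
tcp_rot: [[0.572, 0.82, -0.001], [0.82, -0.572, 0.001], [0.0, -0.001, -1.0]]
force: [0.4, 0.9, 0.7]
opening: 0.689
grasp_force: 0.0
time_s: 19.32
position: [0.4413, -0.2701, 0.2489]
tcp_rot: [[0.697, 0.717, 0.0], [0.717, -0.697, -0.0], [-0.0, 0.0, -1.0]]
force: [0.3, -0.5, -0.2]
opening: 0.685
grasp_force: 0.0
19.375 [ 0.4412 -0.2701  0.2489] [[0.696, 0.718, 0.0], [0.718, -0.696, -0.0], [-0.0, 0.0, -1.0]] 0.689223841982082 [-43.8612  21.6232  97.1235  -0.0048  61.2409   0.2605]
pin_top [([0.4428, -0.2704, 0.1247], 0.65, [323.4, 198.8])]
  trace 0.86 306 345 54 205
pivot [([0.5178, -0.2006, 0.0659], 0.82, [328.8, 73.3])]
  trace 0.86 261 391 0 205
swing_arm [([0.5143, -0.1958, 0.0544], 0.97, [322.4, 72.9])]
  trace 0.61 306 343 54 205
carrier [([0.5143, -0.2025, -0.0016], 0.56, [326.6, 80.6]), ([0.4426, -0.2739, 0.1224], 0.43, [326.0, 200.9])]
cam [ 0.5006 -0.2095  0.3884]
```

View pics/w7.png

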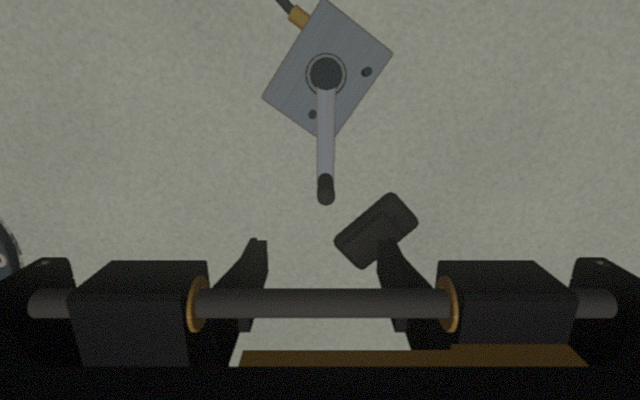

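The pin top is at (326,196) in the middle between the fingers, the pivot is at (326,73), and the mouse at (378,230) is low. I descend and grip.

```bash
python3 -m jog '1 0 40 0 0 0 60;0 0 40 0 0 0 60;0 0 35 0 0 0 60;0 0 22 0 0 0 60;0 0 12 0 0 0 60;0 0 0 0 0 0 30;0 0 0 0 0 0 5;0 0 0 0 0 0 5;0 0 0 0 0 0 5;0 0 0 0 0 0 5;0 0 0 0 0 0 5;0 0 0 0 0 0 5'
python3 -m jog '0 0 0 0 0 0 5;0 0 0 0 0 0 5;0 0 0 0 0 0 5;0 0 0 0 0 0 5'
```

```text
time_s: 21.28
position: [0.4439, -0.2713, 0.1004]
tcp_rot: [[0.699, 0.716, 0.004], [0.716, -0.699, -0.004], [0.0, 0.006, -1.0]]
force: [4.3, -3.5, -0.6]
opening: 0.175
grasp_force: 30.0
time_s: 21.78
position: [0.4439, -0.2713, 0.1004]
tcp_rot: [[0.699, 0.716, 0.004], [0.716, -0.699, -0.004], [0.0, 0.006, -1.0]]
force: [3.4, -3.6, 0.0]
opening: 0.173
grasp_force: 30.0
```

```bash
python3 -m jog '0.5 10 0 0 0 -0.1 5;0.5 10 0 0 0 -0.1 5;0.5 10 0 0 0 -0.1 5;0.5 10 0 0 0 -0.1 5;0 0 0 0 0 0 5'; python3 -m jog '0.5 10 0 0 0 -0.1 5;0.5 10 0 0 0 -0.1 5;0.5 10 0 0 0 -0.1 5;0.5 10 0 0 0 -0.1 5;0 0 0 0 0 0 5'
```

```text
time_s: 22.4
position: [0.4755, -0.2924, 0.1004]
tcp_rot: [[0.365, 0.931, 0.0], [0.931, -0.365, -0.002], [-0.002, 0.001, -1.0]]
force: [-2.1, -5.0, 4.6]
opening: 0.177
grasp_force: 30.0
time_s: 23.02
position: [0.5149, -0.3003, 0.1004]
tcp_rot: [[-0.027, 1.0, 0.001], [1.0, 0.027, -0.005], [-0.005, 0.001, -1.0]]
force: [-3.1, -8.2, 2.3]
opening: 0.176
grasp_force: 30.0
```

```bash
python3 -m jog '0.3 10 0 0 0 -0.1 5;0.3 10 0 0 0 -0.1 5;0.3 10 0 0 0 -0.1 5;0.3 10 0 0 0 -0.1 5;0.2 6 0 0 0 -0.06 5;0 0 0 0 0 0 5;0 0 0 0 0 0 5'
python3 look.py w8 pin_top pivot swing_arm
```

```text
time_s: 23.9
position: [0.5596, -0.29, 0.1005]
tcp_rot: [[-0.466, 0.885, 0.003], [0.885, 0.466, -0.006], [-0.006, 0.0, -1.0]]
force: [0.2, -8.0, -0.3]
opening: 0.175
grasp_force: 30.0
23.95 [ 0.5596 -0.29    0.1005] [[-0.466, 0.885, 0.003], [0.885, 0.466, -0.006], [-0.007, 0.0, -1.0]] 0.18058029476117446 [-37.4669  40.9319  87.8922  -0.1982  50.8349 -65.1433]
pin_top [([0.5589, -0.291, 0.1227], 0.69, [318.5, 307.2])]
  trace 0.92 292 363 19 322
pivot [([0.515, -0.2004, 0.0652], 0.77, [326.0, 60.3])]
  trace 0.7 216 445 0 320
swing_arm [([0.515, -0.2, 0.0558], 0.92, [326.1, 61.3])]
  trace 0.96 291 363 19 322
cam [ 0.5203 -0.2145  0.2394]
```

```bash
python3 -m jog '0.2 3 0 0 0 -0.03 5;0.1 2 0 0 0 -0.02 5;0 1.5 0 0 0 -0.01 5;0 0 0 0 0 0 5;0 0 0 0 0 0 5'
```

```text
time_s: 24.88
position: [0.5653, -0.287, 0.1005]
tcp_rot: [[-0.519, 0.855, 0.004], [0.855, 0.519, -0.006], [-0.007, -0.0, -1.0]]
force: [-0.8, -9.2, -0.2]
opening: 0.176
grasp_force: 30.0
```

```bash
python3 -m jog '0 1 0 0 0 0 5;0 1 0 0 0 0 5;0 0 0 0 0 0 5;0 0 0 0 0 0 5'
python3 - <<'E'
from h import *
for c in('side','top'):
    d=snap(c,c+'9')
    for n in('carrier','inlet','nozzle_tip','pin_top','mouse','gas_can','spare_detector'):print(c,n,[(np.round(x['at'],3).tolist(),round(x['conf'],2)) for x in place_of(c,n)[:2]])
a=cv2.imread('pics/side9.png')[120:300,220:440];cv2.imwrite('pics/s9.png',cv2.resize(a,None,fx=3,fy=3))
E
```

```text
time_s: 25.38
position: [0.566, -0.2865, 0.1005]
tcp_rot: [[-0.519, 0.855, 0.002], [0.855, 0.519, -0.007], [-0.007, -0.002, -1.0]]
force: [-2.0, -11.8, -0.3]
opening: 0.172
grasp_force: 30.0
side carrier [([0.561, 0.105, 0.059], 0.59), ([0.518, -0.201, 0.049], 0.3)]
side inlet [([0.586, 0.113, 0.1], 0.74)]
side nozzle_tip [([0.594, 0.113, 0.105], 0.93), ([0.664, 0.408, 0.096], 0.72)]
side pin_top [([0.566, -0.287, 0.13], 0.85), ([0.664, 0.107, -0.004], 0.59)]
side mouse [([0.436, -0.374, -0.001], 0.89), ([0.568, -0.291, 0.124], 0.56)]
side gas_can [([0.766, -0.064, -0.001], 0.7)]
side spare_detector [([0.403, 0.326, -0.0], 0.68)]
top carrier [([0.564, 0.11, 0.062], 0.63)]
top inlet []
top nozzle_tip [([0.666, 0.412, 0.098], 0.9), ([0.597, 0.11, 0.102], 0.56)]
top pin_top []
top mouse []
top gas_can [([0.769, -0.063, 0.002], 0.8)]
top spare_detector [([0.399, 0.325, 0.0], 0.75)]
```

View pics/s9.png

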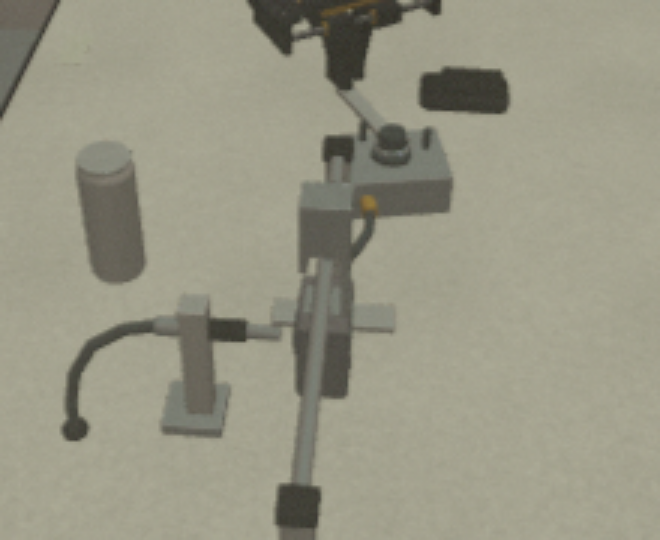

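The side crop shows the carrier hanging before the nozzle. The arm is held at its stop: the last 2 mm commanded gave only 0.9 mm of motion, and the force rose. The bystanders are where they started.

```bash
python3 -c "
from rig import *
print(hand_in())"
```

```text
the job is handed in; nothing more can be done
None
```

The job is handed in (no verdict came back): the carrier was hooked on about 90 mm to the side, slid to within about 2 mm of the nozzle line and released; the valve arm is held at its stop, and the bystanders have not moved.

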